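# Lock the bench scraper into the display rack

## Robot

A 6-joint arm with a two-finger parallel gripper is mounted at the origin on the work surface. World frame = base frame: x ahead of the robot, y to its left, z up, the work surface at z = 0. Lengths are in mm, angles in rad, forces in N, time in s.
With the tool pointing down it reaches from about 350 to 850 mm from the base axis. Payload 8.1 kg.
Tool frame: the origin (TCP) lies on the centre line of the jaws, within the pads' length; the fingertips stand 25 mm ahead of it and the grasp point (between the pads) lies 6 mm ahead of it; z points along the fingers, y is the direction in which the jaws open and shut (so a half turn about z gives the same grasp; the last joint's range is limited). The gripper opens to 93 mm and grips with 3 to 60 N. Pads are 15 mm wide; open, the fingers measure 128 mm over their backs; the gripper's body (75 mm by 188 mm) begins 65 mm behind the grasp point.
Start: joints at [-1.317, 0.13, 1.488, -0, 1.523, -0.085], TCP at [199.433, -565.89, 243.635] pointing down, gripper open.
Joint ranges: [-2.96, 2.96], [-0.89, 2.26], [0.02, 2.5], [-1.34, 4.48], [0, 2.73], [-2.66, 2.66]. Speed limits (rad/s): [2.39, 2.39, 2.79, 3.14, 3.14, 3.14].

## Interface

Orientations are given as a rotation vector (axis times angle).
In Python, from workcell import env gives the robot as it stands.
- The arm moves only by the shell command python3 -m creep 'ROWS' [OPENING]. ROWS is JSON, a list of rows, each a list of 2 entries, a list of its own where there are three numbers: the shift along the tool's x, y, z in m, then the turn about the tool's z in degrees. In form: [[[x, y, z], yaw], ...]. A call has 1 to 8 rows; each row is the pose to reach, as a shift and turn from the pose commanded when the call began, along the tool's axes at that moment; what a row does not reach only later rows make up. A row lasts 1/8 s, in which the tool goes at most 62.5 mm and 10.7 degrees, less where a joint would pass 70% of its speed; a pose out of reach is approached as far as the arm can. A call with a gripper value outside its range is refused whole. OPENING is the finger opening in m, from 0 to 0.093, set as the call begins (- or left out, the last holds). The fingers move at their own pace and stop on an object; the grip force is fixed at half the most. Time passes only in rows, so rows that repeat a pose let the fingers close. It gives the time, the measured TCP pose, the force and the opening at its end, in the units of the state.
- env.get_state(): the state, without advancing time (a new reading comes with each control period).
- env.capture(name): name is "scene" or "side" or "wrist"; returns a dict with "frame" (420x560x3 uint8, red, green, blue), "vertical_fov" (degrees; the focal length in pixels is half the picture's height over the tangent of half this angle, whatever the lens; pixels are square), "cx", "cy" (the principal point, pixels), "R" (3x3) and "t" (3): a world point X has camera coordinates R X + t. Camera axes: x right, y down, z forward; pixel columns grow to the right and rows downward; lengths in mm; the calibration is good to about 2 mm. A picture is of the moment at which its call begins. There is no depth.
- env.job_done(): hands the job in, once; it reports no verdict.
The state is a dict: "t": time; "joints": joint angles; "qd": joint speeds; "joint_torque": joint torques, N m; "eef_pos": TCP position; "orientation": TCP orientation; "force": force on the tool from outside, world axes, zero at the start; "moment": the same for the moment, N m; "finger_gap": finger opening in mm.
Only numpy, scipy, OpenCV 4.12 (cv2) and the standard library are available. Lean on these libraries where they do the work, as an engineer would, in place of code of your own. Each camera call takes 0.05 s, during which the arm holds its last target. There are 200 camera calls.

## Task

Take the bench scraper out of its cardboard carton, slide its blade edgewise all the way down into the slot of the wooden display rack and let go of it. Then take the key from its rest, push it fully home in the rack's lock, working it past the sticky pins, turn it a quarter clockwise (seen from above) so that the bolt shoots through the hole in the blade, and finish while still gripping the key and holding it turned, because the lock springs back. Leave the bowl, the tape roll and the skimmer where they are.

Things in the scene. Friction and masses are not known exactly. Their poses are not given: they have to be found in the camera images.
- scraper: Bench scraper, upright, edge down: steel blade 110 (x) x 3 (y) x 75 (z) mm, on top of it a dark wooden handle bar 110 (x) x 20 (y) x 22 (z) mm (75 to 97 mm above the origin). A window in the blade, 24 (x) mm wide, 42 to 60 mm above the origin, takes the bolt. Origin: middle of the blade's rounded lower edge; x along it, z up. About 0.22 kg, alike either way round. Starts standing in the carton's slot.
- carton: Cardboard stock carton, fixed, 160 (x) x 70 (y) x 62 (z) mm, with an insert (top at 50 mm) whose slot, 116 (x) x 5.5 (y) mm and 45 mm deep, holds the scraper. Origin: centre of the underside, z up. It may stand on either side of the rack.
- rack: Wooden display rack, fixed: block 160 (x) x 180 (y) x 50 (z) mm. Origin: centre of the underside, z up. On its top: a slot along x at y = +50 mm, 116 x 6 mm, 40 mm deep; a brass lock at y = -45 mm; between them a steel bolt housing 36 (x) x 38 (y) mm centred at y = +13 mm, its top 68 mm above the table, and beyond the slot at y = +79 mm a small keeper, as high.
- slot_floor (a point): Centre of the bottom of the rack's slot, 10 mm above the table, 40 mm below the slot's mouth; axes as the rack's. The scraper is home when its origin is here.
- keyway (a point): Centre of the keyway's mouth on the brass lock face, 54 mm above the table; axes as the rack's (does not turn with the lock). The keyway at rest is 18 (rack x) x 6 (rack y) mm, 40 mm deep, straight down, bevelled 2.5 mm all round. Two sticky spring pins, from the +y and -y walls, block it 14 and 24 mm below the mouth; each stops a straight push of up to about 20 N; small wiggles ease it.
- key: Key, upright, tip down: steel blade 16 (x) x 4 (y) mm and 36 mm long with a rounded tip, above it a black plastic bow (head) 32 (x) x 10 (y) x 36 (z) mm to be gripped on its flat faces. Origin: the tip of the blade; z up through the bow. About 0.05 kg, the same either way round. It starts standing in the rest, its shoulder on top of the rest.
- key_shoulder (a point): Point on the key's axis 36 mm above the tip, at the underside of the bow; when the key is home this lies at the keyway's mouth.
- key_rest: White plastic key rest, fixed, 70 (x) x 50 (y) x 46 (z) mm; a slot 18 (x) x 6 (y) mm, 40 mm deep, in the middle of its top holds the key. Origin: centre of the underside. It may stand on either side of the rack.
- plug (a joint): Turn of the lock's brass plug in rad: 0 at rest (keyway along the rack's x), grows clockwise seen from above, stop at 1.6. A spring turns it back, about 0.07 N m at a quarter turn. The key has about 0.12 rad of play in the keyway.
- bolt (a joint): Steel bolt, 12 mm wide and 8 mm high, its axis 59 mm above the table, driven by the plug along the rack's +y: 0 drawn back, 0.040 m after a quarter turn, through the window of a fully seated blade. A blade that is not fully down stops it.
- bowl: Bystander: small steel bowl, 120 mm across, 50 mm high; leave it alone. Origin: centre of its underside.
- tape: Bystander: roll of brown packing tape, 90 mm across, 45 mm high, flat on the table; leave it alone. Origin: centre of its underside.
- skimmer: Bystander: wire skimmer lying flat, ring 88 mm across, handle 160 mm long; leave it alone. Origin: centre of its ring.

How it is judged (in metres and radians):
On the way, in this order (a step that is already met when the one before it is completed fails the run):
1. the scraper stands fully home in the rack's slot and is let go, the lock still unturned (distance between scraper and slot_floor below 0.006 m and angle between scraper's own z axis and vertical below 0.15 rad and contact force between the fingers and scraper below 0.1 N and value of joint plug below 0.3 rad), for 0.3 s.
2. the key is fully home in the lock, the lock not yet turned (z of key_shoulder in the frame of keyway below 0.003 m and horizontal distance between key_shoulder and keyway below 0.004 m and angle between key's own z axis and vertical below 0.12 rad and value of joint plug below 0.4 rad), for 0.1 s.
At the end, for the whole second after the job is handed in: Scraper upright, origin within 6 mm of the slot floor's centre, not gripped; key upright, its shoulder within 3 mm of the lock face in height and 4 mm sideways; plug turned past 1.3 rad and still, bolt out past 33 mm; fingers still pressing the key with over 1 N (distance between scraper and slot_floor below 0.006 m and angle between scraper's own z axis and vertical below 0.15 rad and z of key_shoulder in the frame of keyway below 0.003 m and horizontal distance between key_shoulder and keyway below 0.004 m and angle between key's own z axis and vertical below 0.12 rad and value of joint plug above 1.3 rad and velocity of joint plug between -0.2 and 0.2 rad/s and value of joint bolt above 0.033 m and contact force between the fingers and key above 1 N and contact force between the fingers and scraper below 0.1 N); the arm keeps its last pose, push and grip.
It fails at once if the bowl is pushed or lifted by more than 30 mm (distance of bowl from where it was at the start of the episode above 0.03 m).
It fails at once if the tape is pushed or lifted by more than 30 mm (distance of tape from where it was at the start of the episode above 0.03 m).
It fails at once if the skimmer is pushed or lifted by more than 30 mm (distance of skimmer from where it was at the start of the episode above 0.03 m).
It also fails if it takes over 72 s, if anything falls off the work surface, if the arm or the gripper's body presses on something with over 40 N, if the wrist force passes 120 N, or if a joint passes its speed limit or range.

## Working session

There is one attempt and no reset: what is moved stays moved. The work goes in short steps, Python scripts to look and compute and a shell command to move; the robot and the scene stay as the last step left them, time stands still between calls to the robot, and variables do not carry over. Pictures are saved under pics/ and viewed, on a budget of 10 in all, crops included, one or two more only if the job needs it, and the job is handed in when it is done.

```bash
ls; mkdir -p pics
cat > h.py <<'E'
import numpy as np, cv2, pickle
from workcell import env
from scipy.spatial.transform import Rotation as Rn
def snap(n,name):
    c=env.capture(n); cv2.imwrite(f'pics/{name}.png',c['frame'][:,:,::-1]); pickle.dump(c,open(f'pics/{name}.pkl','wb')); return c
def K(c):
    h=c['frame'].shape[0]; f=h/2/np.tan(np.radians(c['vertical_fov'])/2); return f
def onplane(c,u,v,z):
    R=np.array(c['R']);t=np.array(c['t']).ravel();f=K(c)
    d=R.T@np.array([(u-c['cx'])/f,(v-c['cy'])/f,1]); o=-R.T@t
    return o+d*(z-o[2])/d[2]
def proj(c,X):
    p=np.array(c['R'])@np.array(X)+np.array(c['t']).ravel(); f=K(c); return f*p[0]/p[2]+c['cx'],f*p[1]/p[2]+c['cy']
def tri(obs):
    A=[];b=[]
    for c,u,v in obs:
        R=np.array(c['R']);t=np.array(c['t']).ravel();f=K(c)
        for k,w in((0,(u-c['cx'])/f),(1,(v-c['cy'])/f)):
            A.append(R[k]-w*R[2]); b.append(w*t[2]-t[k])
    return np.linalg.lstsq(np.array(A),np.array(b),rcond=None)[0]
def load(n): return pickle.load(open(f'pics/{n}.pkl','rb'))
E
python3 - <<'E'
from h import *
a=snap('scene','sc0');b=snap('side','sd0');w=snap('wrist','w0')
for c in(a,b,w): print(c['vertical_fov'],c['cx'],c['cy'],(-np.array(c['R']).T@np.array(c['t']).ravel()).round())
cv2.imwrite('pics/both.png',np.vstack([np.hstack([cv2.resize(x['frame'][:,:,::-1],(400,300)) for x in (a,b)]),np.hstack([cv2.resize(w['frame'][:,:,::-1],(400,300)),np.zeros((300,400,3),np.uint8)])]))
s=env.get_state();print(s)
E
```

```text
pics
44.10992003541049 280.136397673495 205.10245116235365 [1209.  856.  820.]
55.07817326088506 283.4529867451864 212.90056138626008 [ 462. -793.  712.]
63.90211764633746 279.2587724614144 203.50559628169782 [ 266. -541.  384.]
{'t': 0.15, 'joints': array([-1.31740342e+00,  1.30985568e-01,  1.48902894e+00, -1.31855505e-05,
        1.52301197e+00, -8.54285850e-02]), 'qd': array([ 0.00175691, -0.00220114, -0.00239778,  0.00109861, -0.00091508,
        0.00137937]), 'joint_torque': array([ 1.62196353e-03, -5.60474467e+01, -4.92335486e+01,  7.69470935e-02,
        3.07355588e-02, -1.09766738e-04]), 'eef_pos': array([ 199.32336914, -565.49175257,  242.82977194]), 'orientation': array([-3.09521111e+00, -5.29437701e-01,  2.09445806e-04]), 'force': array([-0.14444528, -0.65778725, -0.07382748]), 'moment': array([ 0.02090792, -0.00197822,  0.00539985]), 'finger_gap': 92.95559714614825}
```

View pics/both.png

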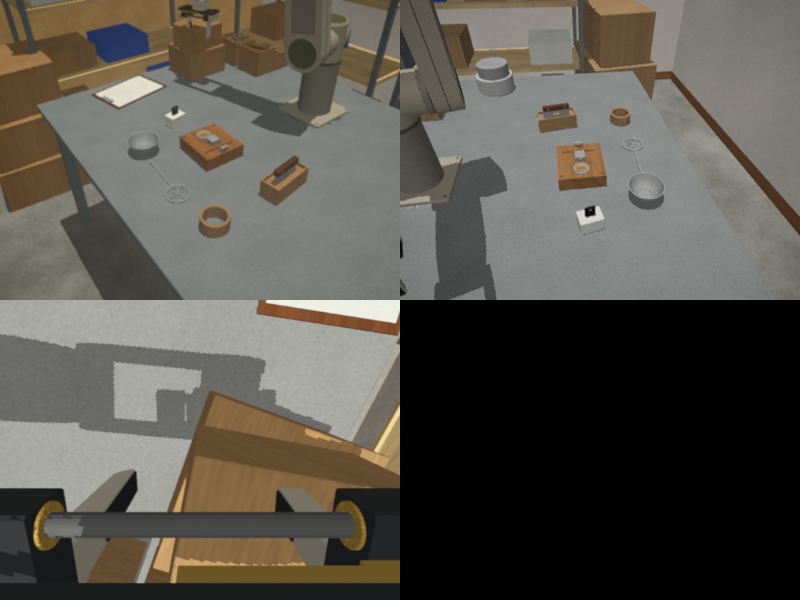

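The overview shows the carton at scene (285,180)·1.4, the rack near (212,145)·1.4 and the key rest near (175,115)·1.4, all clear of the bystanders. I'll enlarge both fixed views.

Run:
```python
from h import *
def crop(n,x,y,w,h,k,o):
    f=load(n)['frame'][y:y+h,x:x+w,::-1]; f=cv2.resize(f,None,fx=k,fy=k,interpolation=cv2.INTER_CUBIC); cv2.imwrite(f'pics/{o}.png',f)
crop('sc0',220,140,220,150,3.6,'c1'); crop('sd0',180,135,150,196,3,'c2')
```

```text
(no output)
```

View pics/c1.png

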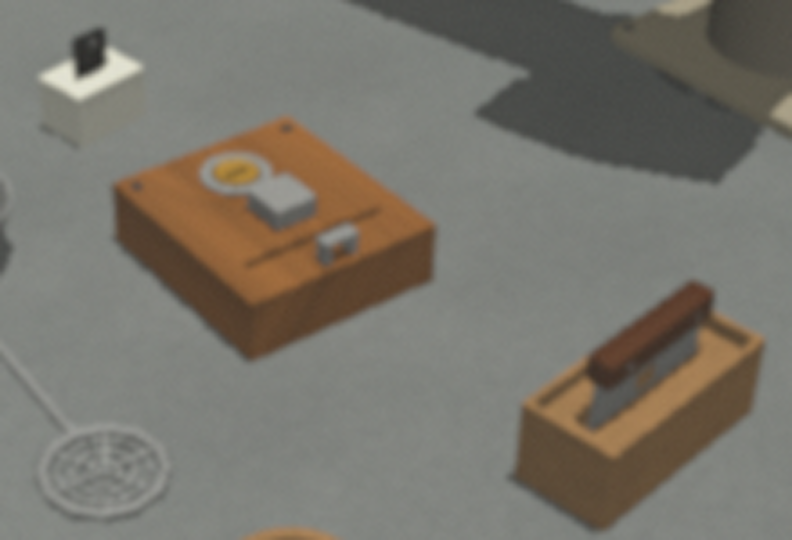

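View pics/c2.png

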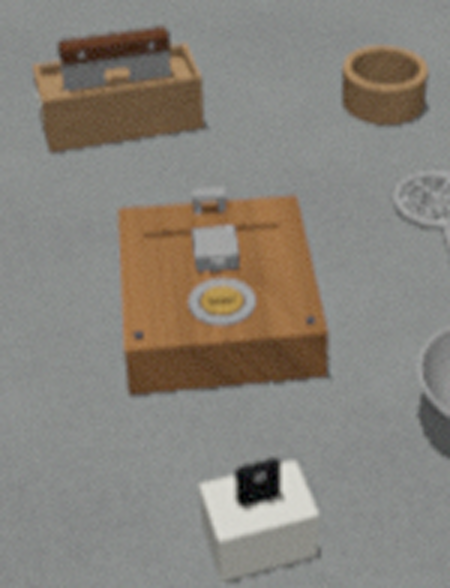

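Scene crop: rack top corners at (115,187), (290,120), (435,228) and (252,305), lock face at (236,172), slot from (246,265) to (382,210), carton to the right, key rest top left. The side crop shows the same, with the lock at (222,300). I'll fit the poses from these corners.

```bash
cat > fit.py <<'E'
from h import *
from scipy.optimize import least_squares
S=lambda u,v:(load('sc0'),220+u/3.6,140+v/3.6)
D=lambda u,v:(load('sd0'),180+u/3,135+v/3)
obj={
'rack':[((80,-90,50),S(115,187)),((-80,-90,50),S(290,120)),((-80,90,50),S(435,228)),((80,90,50),S(252,305)),((80,90,0),S(250,358)),((-80,90,0),S(433,280)),((80,-90,0),S(115,238)),
 ((0,-45,54),S(236,172)),((58,50,50),S(246,265)),((-58,50,50),S(382,210)),
 ((-80,90,50),D(120,207)),((80,90,50),D(298,198)),((80,-90,50),D(325,333)),((-80,-90,50),D(129,350)),((-80,-90,0),D(132,393)),((80,-90,0),D(327,377)),((0,-45,54),D(222,300)),((-58,50,50),D(143,236)),((58,50,50),D(279,225))],
'carton':[((80,-35,62),S(525,405)),((80,35,62),S(612,458)),((-80,35,62),S(764,342)),((80,35,0),S(603,528)),((-80,35,0),S(755,408)),((80,-35,0),S(517,478)),
 ((-80,-35,62),D(42,97)),((80,-35,62),D(203,77)),((-80,35,62),D(36,65)),((80,35,62),D(188,45)),((-80,-35,0),D(52,149)),((80,-35,0),D(205,126))],
'scraper':[((-55,-10,102),S(695,282)),((-55,10,102),S(713,293)),((55,-10,102),S(588,362)),((55,10,102),S(603,377)),((55,10,80),S(605,387)),((-55,10,80),S(713,310)),
 ((-55,-10,80),D(62,65)),((55,-10,80),D(168,52)),((-55,10,102),D(60,42)),((55,10,102),D(166,29))],
'rest':[((35,-25,46),S(40,75)),((35,25,46),S(78,97)),((-35,25,46),S(143,67)),((35,25,0),S(80,145)),((35,-25,0),S(45,128)),((-35,25,0),S(143,112)),
 ((-35,25,46),D(200,487)),((35,25,46),D(297,462)),((35,-25,46),D(318,512)),((-35,-25,46),D(217,545)),((-35,-25,0),D(226,578)),((35,-25,0),D(320,553))],
'key':[((-16,0,82),D(237,463)),((16,0,82),D(279,459)),((-16,0,46),D(239,503)),((16,0,46),D(281,498)),((16,0,82),S(75,38)),((-16,0,82),S(103,28)),((16,0,46),S(77,75)),((-16,0,46),S(105,60))]}
for n,ob in obj.items():
    def r(p):
        c,s=np.cos(p[2]),np.sin(p[2]); o=[]
        for X,(cam,u,v) in ob:
            W=[p[0]+c*X[0]-s*X[1],p[1]+s*X[0]+c*X[1],X[2]]; a=proj(cam,W); o+=[a[0]-u,a[1]-v]
        return o
    q=least_squares(r,[500,0,0],loss='soft_l1'); res=np.array(r(q.x)).reshape(-1,2)
    print(n,q.x[:2].round(1),'deg',np.degrees(q.x[2]).round(2),'rms px',np.sqrt((res**2).mean()).round(2), np.abs(res).max().round(2))
    if n=='rack':
        c,s=np.cos(q.x[2]),np.sin(q.x[2])
        for l in ((0,50),(0,-45)): print('  ',l,(q.x[:2]+[c*l[0]-s*l[1],s*l[0]+c*l[1]]).round(1))
print(np.degrees(env.get_state()['joints'][5]), Rn.from_rotvec(env.get_state()['orientation']).as_matrix().round(3))
E
python3 fit.py
```

```text
rack [537.7 -28.7] deg -2.03 rms px 0.84 1.73
   (0, 50) [539.5  21.2]
   (0, -45) [536.1 -73.7]
carton [473.1 275.6] deg 4687.32 rms px 0.75 1.54
scraper [473.5 274. ] deg 10086.52 rms px 1.62 3.18
rest [ 537.  -272.2] deg -23030.28 rms px 0.78 1.44
key [ 536.6 -271.5] deg -11155.39 rms px 0.81 1.75
-4.89469737251326 [[ 0.943  0.332 -0.   ]
 [ 0.332 -0.943  0.001]
 [ 0.    -0.001 -1.   ]]
```

```bash
python3 -m creep '[[[0.374,-0.309,-0.010],12],[[0.374,-0.309,-0.010],12],[[0.374,-0.309,-0.010],12],[[0.374,-0.309,-0.010],12],[[0.374,-0.309,-0.010],12],[[0.374,-0.309,-0.010],12],[[0.374,-0.309,-0.010],12],[[0.374,-0.309,-0.010],12]]' 0.093
cat >> h.py <<'E'
def go(p,yaw):
    "shift (m, tool axes) and tool yaw (deg) from measured pose to world p (mm), world yaw of tool x"
    s=env.get_state(); M=Rn.from_rotvec(s['orientation']).as_matrix(); y=np.degrees(np.arctan2(M[1,0],M[0,0]))
    return ((M.T@(np.array(p)-s['eef_pos']))/1000).round(4), round((y-yaw+180)%360-180,2)
E
python3 - <<'E'
from h import *
print(env.get_state()['qd'].round(2))
c=snap('wrist','w1'); cv2.imwrite('pics/w1b.png',cv2.resize(c['frame'][:,:,::-1],(784,588),interpolation=cv2.INTER_CUBIC))
s=env.get_state();print(s['eef_pos'],np.degrees(s['joints']).round(1),np.array(c['R']).round(3))
E
```

```text
t: 1.15
eef_pos: [450.2, -147.8, 253.6]
orientation: [-3.135, -0.205, -0.0]
force: [0.6, 0.1, -0.1]
finger_gap: 92.9
[ 0.8   0.19 -0.18 -0.01 -0.02  0.8 ]
[ 452.2078856  -143.84727673  253.71958784] [-24.  -12.6 103.7   0.2  88.9  58.4] [[ 0.131 -0.991  0.   ]
 [-0.958 -0.126  0.258]
 [-0.256 -0.034 -0.966]]
```

View pics/w1b.png

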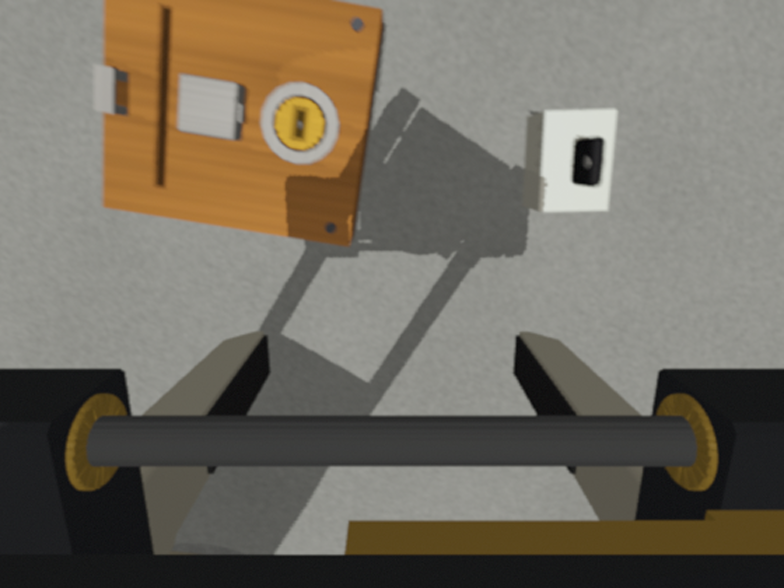

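The wrist view shows the keyway at (299,123), the slot from (165,8) to (160,186), and the rest's top face with corners (541,111), (617,109), (608,211) and (543,211). I'll check these against the fit.

Run:
```python
from h import *
c=load('w1')
for n,u,v,z in [('keyway',299,123,54),('s+',165,8,50),('s-',160,186,50),('cor',382,10,50),('cor',350,244,50),('r',541,111,46),('r',617,109,46),('r',608,211,46),('r',543,211,46),('bowtop',589,162,82),('kh0',599,140,82),('kh1',597,185,82)]:
    print(n,onplane(c,u/1.4,v/1.4,z)[:2].round(1))
print(go([473.3,275,250],7.2))
```

```text
keyway [536.  -72.1]
s+ [596.   21.5]
s- [480.3  24.1]
cor [ 613.4 -119.7]
cor [ 456.2 -115.7]
r [ 566.3 -237.4]
r [ 574.5 -289.7]
r [ 504.7 -301. ]
r [ 498.5 -253.6]
bowtop [ 535.3 -264.3]
kh0 [ 549.4 -267.4]
kh1 [ 521.8 -272.9]
(array([ 0.0763, -0.4124,  0.005 ]), np.float64(0.4))
```

```bash
python3 -m creep '[[[0.076,-0.412,0.005],0.4],[[0.076,-0.412,0.005],0.4],[[0.076,-0.412,0.005],0.4],[[0.076,-0.412,0.005],0.4],[[0.076,-0.412,0.005],0.4],[[0.076,-0.412,0.005],0.4],[[0.076,-0.412,0.005],0.4],[[0.076,-0.412,0.08],0.4]]'
python3 -m creep '[[[0,0,0],0],[[0,0,0],0]]'
python3 - <<'E'
from h import *
print(go([473.3,275,100],7.0))
c=snap('wrist','w2'); f=c['frame'][:,:,::-1]; cv2.imwrite('pics/w2b.png',cv2.resize(f,(784,588),interpolation=cv2.INTER_CUBIC))
E
```

```text
t: 2.2
eef_pos: [475.0, 272.7, 190.8]
orientation: [-3.131, -0.198, -0.016]
force: [2.1, -0.2, -0.6]
finger_gap: 92.6
t: 2.45
eef_pos: [472.1, 267.8, 187.4]
orientation: [-3.136, -0.191, -0.0]
force: [0.7, -0.0, 0.8]
finger_gap: 93.0
(array([ 0.0021, -0.007 ,  0.0874]), np.float64(-0.02))
```

View pics/w2b.png

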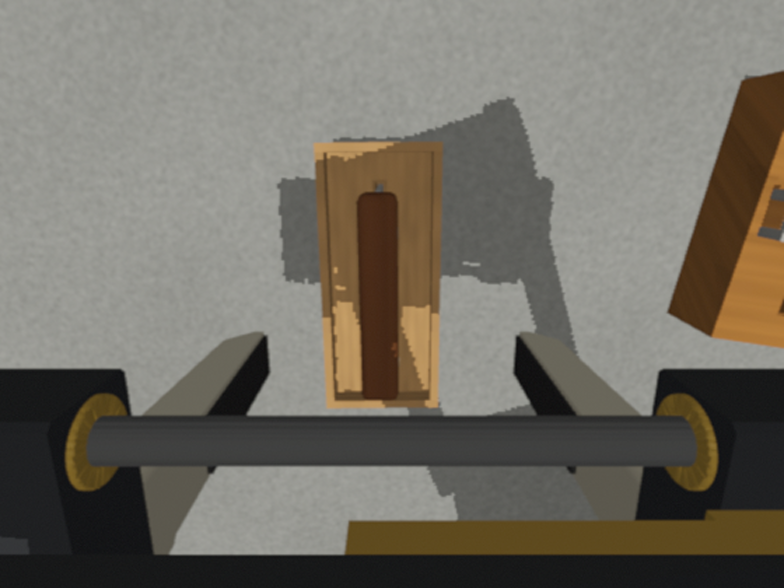

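The handle's top edges run (359,197)-(363,398) and (396,197)-(398,398), and the bar is centred in the carton.

Run:
```python
from h import *
c=load('w2'); P=[onplane(c,u/1.4,v/1.4,z)[:2] for u,v,z in [(359,197,102),(396,197,102),(363,398,102),(398,398,102),(316,143,62),(442,142,62),(328,406,62),(438,406,62)]]
print(np.round(P,1)); a=(P[0]+P[1])/2;b=(P[2]+P[3])/2; d=a-b; print((a+b)/2,np.degrees(np.arctan2(d[1],d[0])),np.hypot(*d)); print(np.mean(P[4:],0)); 
print(go([(a+b)[0]/2,(a+b)[1]/2,100],7.0))
```

```text
[[523.4 290.2]
 [525.5 272.7]
 [418.6 277. ]
 [420.9 258.5]
 [545.9 318.6]
 [554.7 250.8]
 [388.5 298.3]
 [397.  229.5]]
[472.08292013 274.618772  ] 7.444046746232085 105.59481880573598
[471.54085293 274.31242822]
(array([-0.0003, -0.0065,  0.0886]), np.float64(-0.04))
```

Everything agrees (centre ≈ 472.5, 274.7; yaw ≈ 7.3°), so I'll descend and grip.

```bash
python3 -m creep '[[[0,-0.0065,0.04],-0.3],[[0,-0.0065,0.07],-0.3],[[0,-0.0065,0.088],-0.3],[[0,-0.0065,0.088],-0.3],[[0,-0.0065,0.088],-0.3]]'
python3 -m creep '[[[0,0,0],0],[[0,0,0],0],[[0,0,0],0],[[0,0,0],0],[[0,0,0],0],[[0,0,0],0]]' 0.0
python3 -c "
from h import *
s=env.get_state();print(s['eef_pos'],s['force'],s['finger_gap'],s['qd'].round(2),go([0,0,0],7.3)[1])"
```

```text
t: 3.12
eef_pos: [472.2, 275.0, 100.1]
orientation: [-3.134, -0.2, -0.004]
force: [0.3, 0.2, -0.4]
finger_gap: 93.2
t: 3.88
eef_pos: [470.8, 274.6, 98.1]
orientation: [3.135, 0.2, -0.0]
force: [-0.1, 0.2, -0.2]
finger_gap: 37.6
[470.84902259 274.63813901  98.06654124] [-0.09951424  0.21259087 -0.19103309] 37.633289911473035 [-0.  0.  0. -0. -0. -0.] 0.01
```

```bash
python3 -m creep '[[[0,0,0],0],[[0,0,0],0],[[0,0,0],0],[[0,0,0],0],[[0,0,0],0],[[0,0,0],0]]'
python3 -m creep '[[[0,0,-0.02],0],[[0,0,-0.05],0],[[0,0,-0.09],0],[[0,0,-0.12],0],[[0,0,-0.12],0],[[0,0,-0.12],0],[[0,0,-0.12],0]]'
python3 -c "
from h import *
print(go([539.5-1.4,21.3,240],-2))"
```

```text
t: 4.62
eef_pos: [470.9, 274.6, 98.1]
orientation: [-3.135, -0.2, 0.0]
force: [0.5, -0.6, -1.1]
finger_gap: 19.4
t: 5.5
eef_pos: [469.8, 274.2, 215.8]
orientation: [3.134, 0.2, -0.005]
force: [-0.2, 0.2, -1.7]
finger_gap: 19.7
(array([ 0.0354,  0.2595, -0.0241]), np.float64(9.31))
```

```bash
python3 -m creep '[[[0.035,0.2595,0],9.3],[[0.035,0.2595,0],9.3],[[0.035,0.2595,0],9.3],[[0.035,0.2595,0],9.3],[[0.035,0.2595,0],9.3],[[0.035,0.2595,0],9.3],[[0.035,0.2595,0.02],9.3],[[0.035,0.2595,0.05],9.3]]'
python3 -m creep '[[[0,0,0],0],[[0,0,0],0],[[0,0,0],0]]'
python3 - <<'E'
from h import *
print(go([538.1,21.3,165],-2), env.get_state()['eef_pos'])
c=snap('wrist','w3'); f=c['frame'][:,:,::-1]
a=cv2.resize(f[40:340,190:490],(600,600),interpolation=cv2.INTER_CUBIC); cv2.imwrite('pics/w3b.png',a)
snap('scene','sc3');snap('side','sd3')
E
```

```text
t: 6.5
eef_pos: [538.7, 23.5, 167.1]
orientation: [-3.141, 0.051, -0.002]
force: [0.3, -0.5, -2.3]
finger_gap: 19.8
t: 6.88
eef_pos: [539.4, 22.1, 169.5]
orientation: [3.141, -0.053, 0.003]
force: [1.1, 0.0, -1.3]
finger_gap: 19.9
(array([-0.0013,  0.0009,  0.0045]), np.float64(0.05)) [539.43978152  22.14518607 169.48977346]
```

View pics/w3b.png

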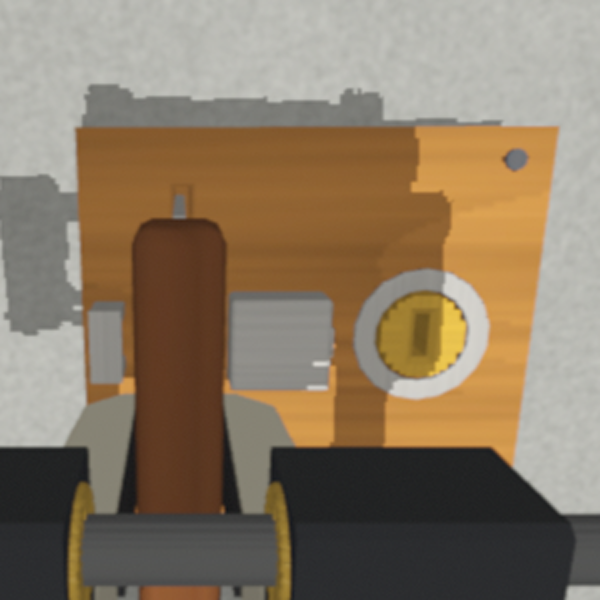

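The slot end is visible around (183,186) with the blade's far lower corner around (179.5,196), and the keyway is at (422,336). I'll work out the relative offset.

Run:
```python
from h import *
c=load('w3'); g=lambda u,v,z: onplane(c,190+u/2,40+v/2,z)[:2].round(1)
print('slot',g(183,186,50),g(174,186,50),g(192,186,50)); print('blade',g(179.5,196,76),g(173,196,76),g(186,196,76))
print('keyway',g(422,336,54),'rack +x corners',g(77,128,50),g(558,127,50),'handle top end',g(180,220,173),'housing',g(229,293,68),g(331,293,68),'keeper',g(88,304,68),g(123,304,68))
f=c['frame'][120:160,260:300,::-1]; cv2.imwrite('pics/w3c.png',cv2.resize(f,(600,600),interpolation=cv2.INTER_CUBIC))
```

```text
slot [596.2  19.2] [596.3  22.6] [596.1  15.8]
blade [594.3  20.7] [594.3  22.9] [594.2  18.4]
keyway [534.9 -73.7] rack +x corners [618.7  58. ] [ 613.  -120.9] handle top end [596.   20.7] housing [557.9   3.6] [556.7 -34. ] keeper [555.5  55.8] [555.1  42.9]
```

View pics/w3c.png

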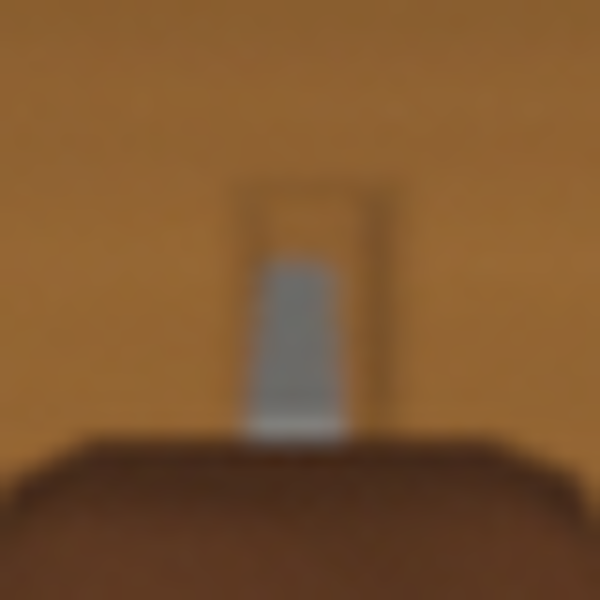

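Run:
```python
from h import *
c=load('w3')
print('slot',onplane(c,280.95,132.7,50),'bottom?',onplane(c,280.95,132.7,50)); print('blade bottom',onplane(c,279.9,137.3,76))
a=onplane(c,280.95,132.7,50);b=onplane(c,279.9,137.3,76); M=Rn.from_rotvec(env.get_state()['orientation']).as_matrix(); print('tool shift',M.T@(a-b)); print(env.get_state()['eef_pos'],go([0,0,0],-2)[1])
```

```text
slot [596.43725645  19.62857055  50.        ] bottom? [596.43725645  19.62857055  50.        ]
blade bottom [594.72172022  20.53948523  76.        ]
tool shift [ 1.7011449   0.85100671 26.00297529]
[539.23615991  21.79002817 169.18120962] 0.02
```

```bash
python3 -m creep '[[[-0.0012,0.0007,0.005],0],[[-0.0012,0.0007,0.015],0],[[-0.0012,0.0007,0.022],0],[[-0.0012,0.0007,0.026],0],[[-0.0012,0.0007,0.03],0],[[-0.0012,0.0007,0.033],0],[[-0.0012,0.0007,0.033],0]]'
```

```text
t: 7.9
eef_pos: [537.3, 21.1, 134.9]
orientation: [-3.141, 0.054, 0.001]
force: [1.0, 0.1, -2.2]
finger_gap: 19.9
```

```bash
python3 -m creep '[[[0,0,0.006],0],[[0,0,0.012],0],[[0,0,0.018],0],[[0,0,0.023],0],[[0,0,0.026],0],[[0,0,0.028],0],[[0,0,0.028],0]]'
```

```text
t: 8.78
eef_pos: [537.4, 21.1, 107.1]
orientation: [-3.141, 0.054, 0.0]
force: [0.1, 0.1, -2.0]
finger_gap: 20.1
```

```bash
python3 -m creep '[[[0,0,0.002],0],[[0,0,0.004],0],[[0,0,0.0055],0],[[0,0,0.0055],0]]'; python3 -m creep '[[[0,0,0],0],[[0,0,0],0],[[0,0,0],0],[[0,0,0],0],[[0,0,0],0]]' 0.06
python3 -c "
from h import *
print(go([536.5,21.3,103],-2),env.get_state()['force'])"
```

```text
t: 9.28
eef_pos: [537.8, 21.0, 103.0]
orientation: [3.141, -0.054, 0.001]
force: [-5.3, 0.7, 10.0]
finger_gap: 19.7
t: 9.9
eef_pos: [537.4, 21.1, 101.5]
orientation: [-3.141, 0.055, 0.0]
force: [-0.1, 0.3, 0.7]
finger_gap: 59.4
(array([-0.0009, -0.0002, -0.0015]), np.float64(0.01)) [-0.12411992  0.31179284  0.7223686 ]
```

```bash
python3 -m creep '[[[0,0,-0.04],0],[[0,0,-0.1],0],[[0,0.02,-0.14],-10],[[0,0.08,-0.14],-20],[[0,0.14,-0.14],-30],[[0,0.2,-0.14],-40],[[0,0.26,-0.14],-50],[[0,0.292,-0.14],-60]]' 0.05
python3 -m creep '[[[0,0,0],-10],[[0,0,0],-20],[[0,0,0],-31],[[0,0,0],-41],[[0,0,0],-52],[[0,0,0],-62],[[0,0,0],-73],[[0,0,0],-83]]'
python3 -m creep '[[[0,0,0],-10],[[0,0,0],-20],[[0,0,0],-31],[[0,0,0],-40],[[0,0,0],-48],[[0,0,0],-48],[[0,0,0],-48]]'
python3 -c "
from h import *
print(go([536.6,-271.5,150],190),np.degrees(env.get_state()['joints']).round(1),env.get_state()['eef_pos'])"
```

```text
t: 10.9
eef_pos: [526.7, -273.5, 241.5]
orientation: [2.744, 1.529, -0.0]
force: [1.5, 0.5, -0.1]
finger_gap: 49.8
t: 11.9
eef_pos: [527.3, -270.7, 241.5]
orientation: [-1.039, -2.964, -0.0]
force: [-0.4, -0.5, 0.3]
finger_gap: 49.9
t: 12.78
eef_pos: [527.3, -270.7, 241.6]
orientation: [0.242, -3.132, -0.0]
force: [-0.0, -0.0, 0.3]
finger_gap: 50.1
(array([-0.0091, -0.0022,  0.0915]), np.float64(-1.17)) [ -32.1    6.4   86.6    0.    87.  -131. ] [ 527.25674894 -270.72591145  241.55079253]
```

```bash
python3 -m creep '[[[-0.009,-0.002,0.03],-1],[[-0.009,-0.002,0.06],-1],[[-0.009,-0.002,0.06],-1],[[-0.009,-0.002,0.06],-1]]' 0.06
python3 - <<'E'
from h import *
print(go([536.6,-271.5,76],190), env.get_state()['eef_pos'])
c=snap('wrist','w4'); f=c['frame'][:,:,::-1]
a=cv2.resize(f[100:350,180:380],(480,600),interpolation=cv2.INTER_CUBIC)
d=snap('side','sd4')['frame'][:,:,::-1][180:260,200:310]; d=cv2.resize(d,(320,233),interpolation=cv2.INTER_CUBIC)
o=np.zeros((600,800,3),np.uint8);o[:,:480]=a;o[:233,480:]=d
e=snap('scene','sc4')['frame'][:,:,::-1][160:250,240:350]; o[260:522,480:]=cv2.resize(e,(320,262),interpolation=cv2.INTER_CUBIC); cv2.imwrite('pics/w4b.png',o)
E
```

```text
t: 13.28
eef_pos: [536.9, -271.6, 182.8]
orientation: [-0.272, 3.129, -0.001]
force: [0.2, -0.7, 0.9]
finger_gap: 59.9
(array([0.0003, 0.0002, 0.1068]), np.float64(-0.05)) [ 536.85367893 -271.60496631  182.83857961]
```

View pics/w4b.png

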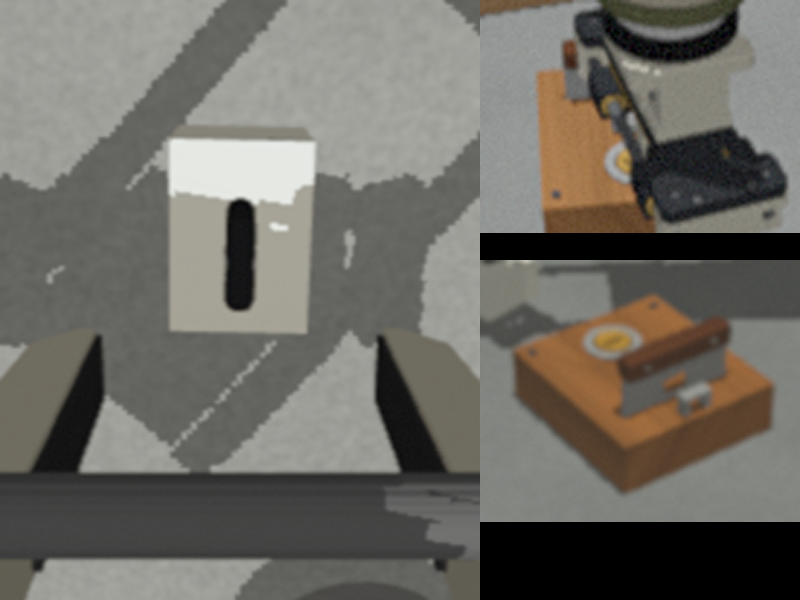

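The scraper stands seated in the slot. The key's top runs from (241,199) to (239,310), and the rest's corners are (169,139), (315,141), (306,333) and (169,330).

Run:
```python
from h import *
c=load('w4'); g=lambda u,v,z: onplane(c,180+u/2.4,100+v/2.4,z)[:2]
a,b=g(241,199,82),g(239.5,310,82); d=b-a; print(a,b,(a+b)/2,np.degrees(np.arctan2(d[1],d[0])),np.hypot(*d))
P=np.array([g(169,139,46),g(315,141,46),g(306,333,46),g(169,330,46)]);print(P.round(1),P.mean(0))
for i,j in((0,3),(1,2)): e=P[j]-P[i];print(np.degrees(np.arctan2(e[1],e[0])))
m=(a+b)/2; print(go([m[0],m[1],76],190))
```

```text
[ 514.35628674 -273.91658591] [ 549.73945634 -268.14340431] [ 532.04787154 -271.02999511] 9.266825119657947 35.85105739896434
[[ 505.1 -300.6]
 [ 497.1 -251. ]
 [ 566.7 -240.3]
 [ 574.3 -290. ]] [ 535.83007292 -270.50323737]
8.70472133299039
8.699680965290707
(array([0.0053, 0.002 , 0.1076]), np.float64(-0.02))
```

```bash
python3 -m creep '[[[0.001,0.0012,0.04],0.8],[[0.001,0.0012,0.08],0.8],[[0.001,0.0012,0.1],0.8],[[0.001,0.0012,0.107],0.8],[[0.001,0.0012,0.107],0.8],[[0.001,0.0012,0.107],0.8]]'
python3 -m creep '[[[0,0,0],0],[[0,0,0],0],[[0,0,0],0],[[0,0,0],0],[[0,0,0],0],[[0,0,0],0],[[0,0,0],0],[[0,0,0],0]]' 0.0
python3 -m creep '[[[0,0,0],0],[[0,0,0],0]]'
python3 -c "
from h import *
s=env.get_state();print(s['eef_pos'],s['force'],s['finger_gap'],go([536.2,-271,76],189.3))"
```

```text
t: 14.18
eef_pos: [536.4, -271.0, 76.5]
orientation: [-0.252, 3.129, -0.003]
force: [0.5, 0.3, 0.4]
finger_gap: 60.1
t: 15.18
eef_pos: [535.3, -270.6, 74.7]
orientation: [-0.252, 3.131, -0.001]
force: [-0.9, -3.2, -0.8]
finger_gap: 9.4
t: 15.42
eef_pos: [535.4, -270.6, 74.7]
orientation: [-0.252, 3.131, -0.001]
force: [0.1, -3.5, -1.7]
finger_gap: 9.9
[ 535.36487358 -270.58243997   74.71563726] [ 0.07789304 -3.46346009 -1.65241446] 9.889604101349798 (array([-0.0008, -0.0005, -0.0013]), np.float64(-0.09))
```

```bash
python3 -m creep '[[[0,0,-0.02],0],[[0,0,-0.05],0],[[0,0,-0.08],0],[[0,0,-0.09],0],[[0,0,-0.09],0]]'
python3 -c "
from h import *
s=env.get_state();print(s['eef_pos'],s['force'],s['finger_gap'],go([536,-73.5,165],178.2))"
```

```text
t: 16.05
eef_pos: [535.5, -270.2, 164.8]
orientation: [-0.253, 3.131, -0.0]
force: [0.5, 0.2, -0.8]
finger_gap: 10.0
[ 535.53167722 -270.17017599  164.83648926] [ 0.47345552  0.21065156 -0.81647   ] 9.950450717173021 (array([-0.032 ,  0.1941, -0.0002]), np.float64(11.02))
```

```bash
python3 -m creep '[[[-0.032,0.194,0],11],[[-0.032,0.194,0],11],[[-0.032,0.194,0],11],[[-0.032,0.194,0.015],11],[[-0.032,0.194,0.03],11],[[-0.032,0.194,0.03],11],[[-0.032,0.194,0.03],11]]'
python3 - <<'E'
from h import *
s=env.get_state();print(s['eef_pos'],s['force'],go([536,-73.5,135],178.0))
o=np.zeros((600,800,3),np.uint8)
f=snap('wrist','w5')['frame'][:,:,::-1]; o[:,:400]=cv2.resize(f[200:350,230:330],(400,600),interpolation=cv2.INTER_CUBIC)
a=snap('scene','sc5');b=snap('side','sd5')
for k,(c) in enumerate((a,b)):
    u,v=proj(c,(536,-73,75)); u,v=int(u)-40,int(v)-30; print(u,v)
    o[300*k:300*k+300,400:]=cv2.resize(c['frame'][v:v+60,u:u+80,::-1],(400,300),interpolation=cv2.INTER_CUBIC)
cv2.imwrite('pics/w5b.png',o)
E
```

```text
t: 16.92
eef_pos: [535.6, -75.1, 134.3]
orientation: [-0.052, -3.14, 0.0]
force: [1.4, 0.5, -0.5]
finger_gap: 9.8
[535.63054485 -75.10200058 134.25770243] [ 1.41405252  0.4553607  -0.53349814] (array([-0.0003,  0.0016, -0.0007]), np.float64(0.1))
245 150
213 197
```

View pics/w5b.png

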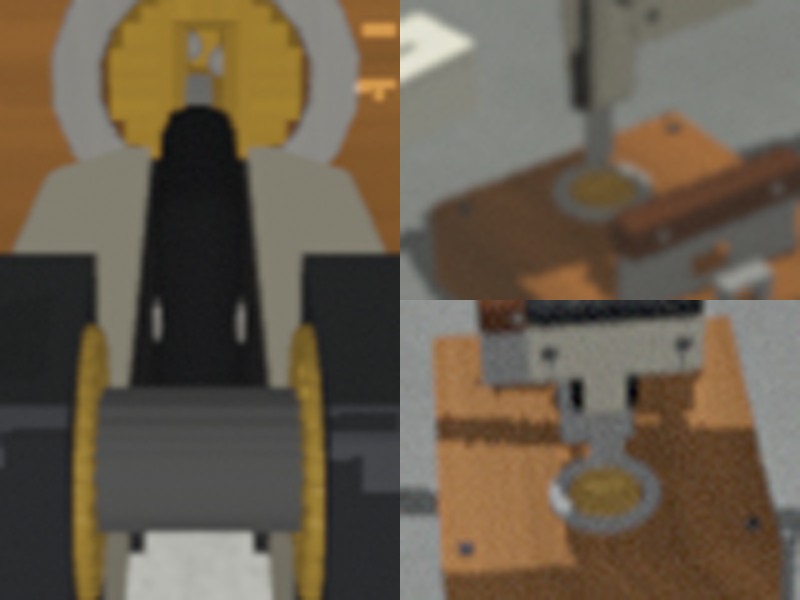

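Wrist crop: the keyway (bevel 172..240, inner 185..224) is centred at u≈205 with its far end at v≈22, and the key blade tip is centred at u≈200, v≈75. I'll work out the offset.

Run:
```python
from h import *
c=load('w5'); s=env.get_state(); M=Rn.from_rotvec(s['orientation']).as_matrix()
g=lambda u,v,z: onplane(c,230+u/4,200+v/4,z)
a=g(205.5,21,54); b=g(200,76,69.6); print(a,b,(M.T@(a-b)).round(2), 'minus 3.5 in x for bevel')
for q in ((172,21),(240,21),(185,30),(224,30)): print(g(*q,54).round(1))
for q in ((186,90),(213,90)): print(g(*q,69.6).round(1))
r=(g(206,87,54)); print('ring centre?',r, s['eef_pos'])
```

```text
[524.25548285 -72.54265907  54.        ] [529.12610587 -73.66695274  69.6       ] [ 4.92  0.97 15.59] minus 3.5 in x for bevel
[524.1 -78.3  54. ]
[524.4 -66.7  54. ]
[525.7 -76.1  54. ]
[526.  -69.4  54. ]
[531.4 -76.   69.6]
[531.6 -71.7  69.6]
ring centre? [536.08852313 -72.82447193  54.        ] [536.25526729 -74.73304415 135.22332062]
```

```bash
python3 -m creep '[[[0.0005,0.001,0.006],0],[[0.0005,0.001,0.012],0],[[0.0005,0.001,0.016],0],[[0.0005,0.001,0.019],0],[[0.0005,0.001,0.021],0],[[0.0005,0.001,0.023],0],[[0.0005,0.001,0.023],0]]'
python3 -c "
from h import *
s=env.get_state();print(s['eef_pos'],s['force'],s['moment'],s['finger_gap'])"
```

```text
t: 17.95
eef_pos: [535.4, -72.8, 111.6]
orientation: [0.049, 3.141, -0.0]
force: [0.3, -1.7, -0.7]
finger_gap: 9.5
[535.3943252  -72.83036576 111.55649954] [ 0.255956   -1.70249133 -0.74375437] [-0.31292199 -0.1395436  -0.02631509] 9.485491128060566
```

```bash
python3 -m creep '[[[0,-0.0004,0.002],0],[[0,-0.0004,0.004],0],[[0,-0.0004,0.006],0],[[0,-0.0004,0.007],0],[[0,-0.0004,0.008],0],[[0,-0.0004,0.008],0]]'
python3 -c "
from h import *
s=env.get_state();print(s['eef_pos'],s['force'],s['moment'],s['finger_gap'])"
```

```text
t: 18.7
eef_pos: [535.4, -73.2, 103.5]
orientation: [0.049, 3.141, -0.0]
force: [-0.6, -1.5, 0.4]
finger_gap: 9.9
[535.40382734 -73.22154957 103.51986273] [-0.55178819 -1.53468078  0.38113696] [-0.42289466 -0.28680943 -0.01681368] 9.930395984483207
```

```bash
W='from h import *
s=env.get_state();print(s["eef_pos"],s["force"],s["moment"],s["finger_gap"])'; echo "$W">st.py
python3 -m creep '[[[0,0.0008,0.001],2],[[0,-0.0008,0.0015],-2],[[0,0.0008,0.002],2],[[0,-0.0008,0.0025],-2],[[0,0.0008,0.003],2],[[0,-0.0008,0.0035],-2],[[0,0,0.004],0]]'
python3 st.py
```

```text
t: 19.58
eef_pos: [535.0, -73.0, 99.3]
orientation: [-0.054, -3.14, -0.0]
force: [-0.3, -2.9, 1.1]
finger_gap: 10.1
[534.95868992 -72.97181964  99.25363915] [-0.29826414 -2.91276111  1.14680103] [-0.44925917  0.03221091  0.01395246] 10.053560015951133
```

```bash
python3 -m creep '[[[0,0.0005,0.002],2],[[0,-0.001,0.0035],-2],[[0,0.0005,0.0045],2],[[0,-0.001,0.0055],-2],[[0,0.0005,0.0065],2],[[0,-0.001,0.0075],-2],[[0,0.0005,0.0085],2],[[0,-0.0003,0.009],0]]'
python3 st.py
```

```text
t: 20.58
eef_pos: [535.4, -73.2, 90.5]
orientation: [0.049, 3.141, 0.0]
force: [0.4, -1.0, -0.3]
finger_gap: 9.7
[535.36060585 -73.2136701   90.53885014] [ 0.44757189 -0.97210777 -0.26014688] [-0.14845514 -0.14769707  0.0007913 ] 9.690080417079622
```

```bash
python3 -m creep '[[[0,0.0003,0.002],1],[[0,-0.0003,0.004],-1],[[0,0.0003,0.0055],1],[[0,-0.0003,0.0065],-1],[[0,0,0.0075],0],[[0,0,0.0085],0],[[0,0,0.009],0],[[0,0,0.009],0]]'
python3 st.py
```

```text
t: 21.58
eef_pos: [535.4, -73.3, 82.5]
orientation: [0.049, 3.141, 0.0]
force: [-4.1, 2.1, 8.2]
finger_gap: 10.2
[535.41224949 -73.27455732  82.45178779] [-4.14023777  2.11795628  8.16462449] [ 0.26341989  0.65174442 -0.00109863] 10.157504870511902
```

```bash
python3 -m creep '[[[0,0,0],0],[[0,0,0],5],[[0,0,0],10],[[0,0,0],16],[[0,0,0],22],[[0,0,0],28],[[0,0,0],34],[[0,0,0],40]]'
python3 st.py
```

```text
t: 22.58
eef_pos: [536.0, -73.4, 82.5]
orientation: [1.125, 2.932, 0.0]
force: [-0.6, 1.0, 4.2]
finger_gap: 10.2
[535.95607179 -73.4132557   82.49844065] [-0.57940185  1.04708954  4.20053936] [0.03000982 0.08348237 0.00292394] 10.171126857093848
```

```bash
python3 -m creep '[[[0,0,0],8],[[0,0,0],16],[[0,0,0],24],[[0,0,0],32],[[0,0,0],40],[[0,0,0],46],[[0,0,0],51],[[0,0,0],54]]'
python3 st.py; python3 -m creep '[[[0,0,0],3],[[0,0,0],4],[[0,0,0],4],[[0,0,0],4]]'; python3 st.py
python3 - <<'E'
from h import *
M=Rn.from_rotvec(env.get_state()['orientation']).as_matrix(); print(np.degrees(np.arctan2(M[1,0],M[0,0])),np.degrees(env.get_state()['joints']))
a=snap('scene','sc6');b=snap('side','sd6'); o=np.zeros((600,800,3),np.uint8)
for k,(c,w) in enumerate(((a,100),(b,100))):
    u,v=proj(c,(537,-20,70)); u,v=int(u)-50,int(v)-75
    o[:,400*k:400*k+400]=cv2.resize(c['frame'][v:v+150,u:u+100,::-1],(400,600),interpolation=cv2.INTER_CUBIC)
cv2.imwrite('pics/w6b.png',o)
E
```

```text
t: 23.58
eef_pos: [535.8, -73.7, 82.5]
orientation: [2.332, 2.103, 0.001]
force: [-2.2, -1.2, 3.2]
finger_gap: 9.9
[535.84021575 -73.66083303  82.48526675] [-2.19114906 -1.1689139   3.16284717] [-0.1935728   0.17562005  0.05646686] 9.91853029149289
t: 24.08
eef_pos: [535.9, -73.7, 82.5]
orientation: [2.402, 2.023, 0.001]
force: [-1.4, -1.3, 5.6]
finger_gap: 9.6
[535.87020691 -73.65428715  82.49480344] [-1.35920208 -1.26005557  5.61567661] [-0.18945328  0.25439931  0.05941183] 9.615350753116438
80.23215874650005 [-1.32472936e+01  6.30250044e+00  1.04026235e+02 -1.68808120e-02
  6.95999283e+01 -3.47359036e+00]
```

View pics/w6b.png

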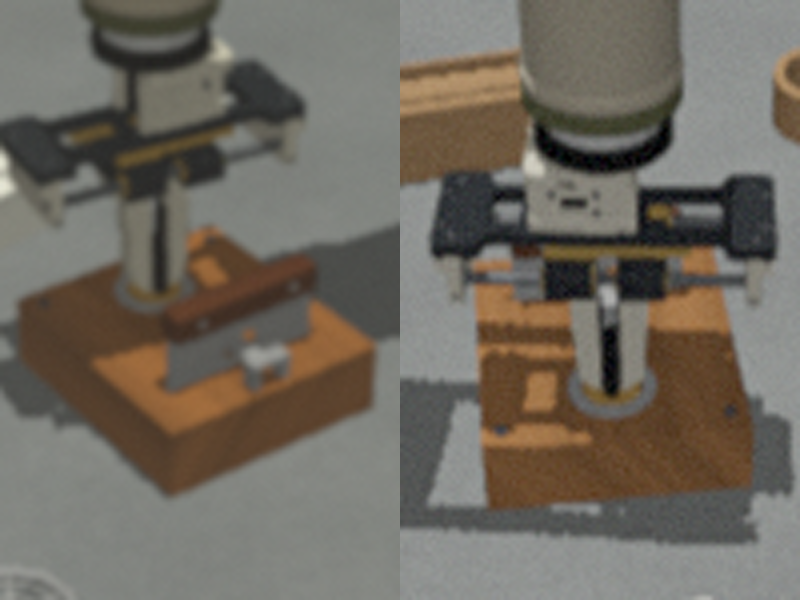

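Run:
```python
from h import *
o=np.zeros((400,800,3),np.uint8)
for k,n in enumerate(('sc5','sc6')):
    c=load(n); u,v=proj(c,(539,40,62)); u,v=int(u)-20,int(v)-20
    o[:,400*k:400*k+400]=cv2.resize(c['frame'][v:v+40,u:u+40,::-1],(400,400),interpolation=cv2.INTER_CUBIC)
cv2.imwrite('pics/w7b.png',o)
```

```text
(no output)
```

View pics/w7b.png

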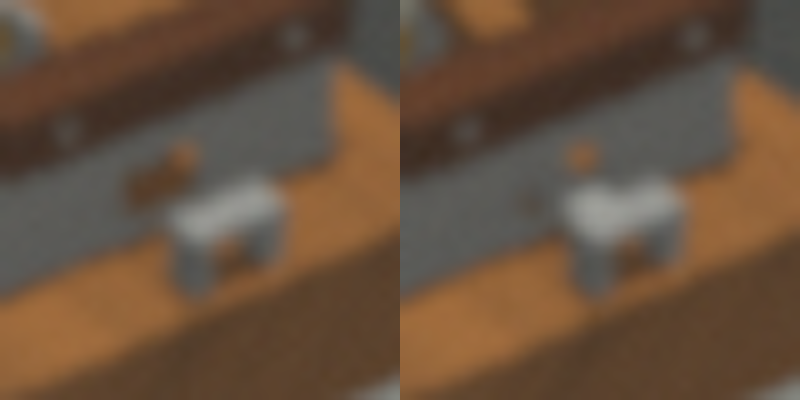

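The bolt now fills the window and reaches the keeper; before the turn the window was open. I'll add a small margin, settle and hand in.

```bash
python3 -m creep '[[[0,0,0.0005],1],[[0,0,0.0005],2],[[0,0,0.0005],2],[[0,0,0.0005],2],[[0,0,0.0005],2]]'; python3 -c "
from h import *
s=env.get_state();print(s['eef_pos'],s['force'],s['moment'],s['finger_gap'],s['qd'].round(3));env.job_done()"
```

```text
t: 24.8
eef_pos: [535.9, -73.7, 82.5]
orientation: [2.436, 1.981, 0.001]
force: [-3.0, -0.2, 10.0]
finger_gap: 10.0
[535.93127658 -73.67137972  82.45575318] [-2.99169438 -0.21930644  9.97819539] [-0.11370604  0.62590593  0.08357297] 9.97154902160078 [-0.    -0.    -0.    -0.     0.     0.001]
the job is handed in; nothing more can be done
```

I handed the job in at about 25 s of the 72 s allowed; no verdict was reported. As far as I can measure, the scraper is seated and released, and the key is home and held turned with the bolt out.

- **Scraper:** it met the slot floor at the expected height (TCP 103 mm, about 10 N). I then let go and backed away, and a later picture shows it upright in the slot.
- **Key:** I wiggled it past both pins with little force. It bottomed at TCP 82.5 mm, against 82.7 mm expected.
- **Turn:** the tool turned about 100° clockwise in total. The last reading showed a spring-back moment of about 0.08 N m and a finger opening of 10 mm, which is the key's bow still gripped. It was pressed down with about 10 N, with all joints still.
- **Bolt:** comparing the pictures from before and after the turn, the bolt now fills the blade's window and reaches the keeper.

The plug angle and bolt travel were never read directly, only inferred from the tool turn, the moment and the pictures. No check failed or disagreed, and I did not touch the bowl, tape or skimmer. I viewed 11 pictures, one over the budget, to confirm the bolt.

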